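# Hook the bottle crate out of the deep bench shelf

## Task

Pick up the pull hook, drop its hook plate inside the front wall of the grey crate that holds the two tall corked bottles, and draw that crate forward with the hook, never touching the crate with the gripper or arm, until it stands wholly on the shelf's open front ledge: completely out from under the wire deck, with no part hanging over the ledge's edges. Keep the bottles upright in the crate, then unhook and set the pull hook back down on the bench tiles, standing on its plate and foot as you found it. Leave the other crate and everything else on the bench where they are.

Things in the scene. Friction and masses are not known exactly. Their poses are not given: they have to be found in the camera images.
- shelf: Fixed bench shelf, facing roughly the robot's left: white board 430 x 340, 12 mm thick, on the bench, and a wire deck over its rear on 10 mm corner posts (x 4 and 236, y +-162). Origin: at bench level under the middle of the deck's front edge; x points inward, y left looking in, z up. Board x -190 to 240, y -170 to 170; deck x 0 to 240, wires at z 186 to 194; open ledge x -190 to 0.
- ledge_mid (a point): Centre of the open ledge, on the board's top: x = -95, y = 0, z = 12 mm in the shelf's frame.
- crate: The crate to fetch, loose: open grey plastic crate 130 (x) x 120 (y) x 70 high, walls 5 mm, 0.5 kg with its two bottles. Origin: centre of its underside (on the board); x points to its rear, within 0.1 rad of the shelf's x. It stands in the left or right place (y about +-80 of the shelf), its front 20 to 75 mm behind the deck's front edge. It slides on the board at a pull of about 2 to 7 N.
- crate_lip (a point): Middle of the crate's front wall rim, x = -62.5, y = 0, z = 70 mm in the crate. The wall's inner face is at x = -60; a cross partition 4 thick and 50 high stands at x = -13; between them the front compartment is empty (45 mm long, floor at z = 5). The bottles stand behind the partition.
- crate_rear_left (a point): Rear left corner of the crate's footprint at floor level (seen from the shelf's front, crate x pointing in, crate y to the left): x = +65, y = +60 mm in the crate.
- crate_rear_right (a point): Rear right corner of the crate's footprint at floor level (seen from the shelf's front, crate x pointing in, crate y to the left): x = +65, y = -60 mm.
- crate_front_left (a point): Front left corner of the crate's footprint at floor level (seen from the shelf's front, crate x pointing in, crate y to the left): x = -65, y = +60 mm.
- crate_front_right (a point): Front right corner of the crate's footprint at floor level (seen from the shelf's front, crate x pointing in, crate y to the left): x = -65, y = -60 mm.
- bottle_a: Dark green glass bottle with cork, 50 diameter x 130 high, 0.12 kg, standing loose in the rear of the crate. Origin: centre of its underside; z is its axis.
- bottle_b: The second such bottle, beside the first.
- other_crate: An identical crate in the shelf's other place, holding one white open pot (62 diameter x 60 high) instead of bottles. Origin and axes as for crate. Leave it.
- hook: Pull hook, loose, 0.2 kg: flat steel bar (x -60 to 143 mm, 12 wide, z 50 to 58) through a black grip block (x -40 to 40, 22 wide in y, z 40 to 68); at each end a plate 6 thick goes down to z = 0: hook plate centred at x = 140 (36 wide), rest foot at x = -57 (50 wide). It stands on these two. Origin: at bench level below the grip's middle; x points to the hook plate, z up.
- hook_tip (a point): Middle of the lower edge of the hook plate: x = 140, y = 0, z = 0 mm in the hook's frame.
- beaker: Bystander: glass beaker, 70 diameter x 90 high, on the bench. Origin: centre of its underside.
- flask: Bystander: conical glass flask, 72 diameter x 110 high. Origin: centre of its underside.
- wash_bottle: Bystander: white plastic bottle with red cap, 64 diameter x 160 high. Origin: centre of its underside.
- jar: Bystander: brown jar, 60 diameter x 70 high. Origin: centre of its underside.
- canister: Bystander: metal can, 70 diameter x 100 high. Origin: centre of its underside.
There are look-alikes about, which are no part of the job. What is shaped like the hook but blue is not meant.

How it is judged:
By the outcome, as a careful person would: the job done as asked, in the order asked, and still so for the second after the job is handed in, with the robot touching nothing.
It also fails if it takes over 58 s, if anything falls off the work surface, if the arm or the gripper's body presses on something with over 40 N, if the wrist force passes 120 N, or if a joint passes its speed limit or range.

## Robot

A 6-joint arm with a two-finger parallel gripper is mounted at the origin on the work surface. World frame = base frame: x ahead of the robot, y to its left, z up, the work surface at z = 0. Lengths are in m, angles in rad, forces in N, time in s.
With the tool pointing down it reaches from about 0.35 to 1 m from the base axis. Payload 7.1 kg.
Tool frame: the origin (TCP) lies midway between the tips of the shut fingers; the grasp point (between the pads) lies arm.pinch_z behind it (arm.pinch_z is the distance from the TCP to the grasp point, in m); z points along the fingers, y is the direction in which the jaws open and shut (so a half turn about z gives the same grasp; the last joint's range is limited). The gripper opens to 85 mm and grips with 20 to 120 N. Pads are 22 mm wide; open, the fingers measure 114 mm over their backs; the gripper's body (76 mm by 85 mm) begins 54 mm behind the grasp point. The pads swing forward as they close: fully open they stand 13 mm farther back than shut.
Start: joints at [1.167, 0.423, 1.63, -0, 1.089, -0.019], TCP at [0.235, 0.579, 0.231] pointing down, gripper open.
Joint ranges: [-3, 3], [-0.9, 2.11], [0.09, 2.58], [-1.31, 4.45], [0.11, 2.69], [-2.54, 2.54]. Speed limits (rad/s): [2.39, 2.39, 3.01, 3.14, 3.14, 3.14].

## Interface

Orientations are given as a 3x3 rotation matrix whose columns are the frame's x, y, z axes.
In Python, from rig import arm gives the robot as it stands. The module is installed in compiled form; this text tells all that it offers. Calls block until the motion is done:
- arm.move_ptp(position, orientation): joint-space move of the TCP to a pose.
- arm.servo_line(position, frame=None, feed=0.15): straight line of the TCP; frame=None keeps the orientation; feed is the mean speed in m/s.
- arm.goto_joints(angles): joint-space move.
- arm.let_go() and arm.clamp(): open the fingers fully, or close them until they stop; the grip force is fixed at half the most.
- arm.sleep(seconds).
- arm.ik(position, orientation): joint angles nearest the present ones, or None.
- arm.sense(): the state.
- arm.capture(name): name is "scene" or "side" or "wrist"; returns the picture (400x640x3 uint8, blue, green, red); there is no depth.
- arm.camera_info(name): a dict with "fx", "fy", "cx", "cy" (pixels), "k1" (the pictures are not rectified: a ray, as slopes to the right and down, at radius r is drawn at 1 + k1 r^2 times it, then the intrinsics apply), "rvec" (rotation vector, rad) and "tvec" (3), from world to camera coordinates, as OpenCV has them. Camera axes: x right, y down, z forward; pixel columns grow to the right and rows downward; lengths in m; the calibration is good to about 2 mm. A picture is of the moment at which its call begins: read the wrist's pose just before it. camera_info takes no time and is no camera call; for the wrist camera it gives the pose at the moment of the call.
A pose or a line that the arm cannot do raises arm.Unreachable and nothing moves.
- arm.finish_job(): hands the job in, once; it reports no verdict.
The state is a dict: "clock": time; "joints": joint angles; "qd": joint speeds; "effort": joint torques, N m; "tcp_pos": TCP position; "eef_rot": TCP orientation; "force": force on the tool from outside, world axes, zero at the start; "wrist_torque": the same for the moment, N m; "grip_width": finger opening in m.
Only numpy, scipy, OpenCV 4.12 (cv2) and the standard library are available. Lean on these libraries where they do the work, as an engineer would, in place of code of your own. Each camera call takes 0.05 s, during which the arm holds its last target.

## Working session

There is one attempt and no reset: what is moved stays moved. The work goes in short steps, each a Python script; the robot and the scene stay as the last script left them, time stands still between calls to the robot, and variables do not carry over. Pictures are saved under pics/ and viewed, and the job is handed in when it is done.

```bash
mkdir -p pics; ls; python3 - <<'E'
from rig import arm
import cv2
for n in ["scene","side","wrist"]:
    c=arm.camera_info(n); print(n,c)
    cv2.imwrite(f"pics/{n}0.png",arm.capture(n))
s=arm.sense(); print(s["clock"],s["tcp_pos"],s["eef_rot"],s["grip_width"],arm.pinch_z)
E
```

```text
pics
scene {'fx': 361.2613955383775, 'fy': 361.2613955383775, 'cx': 323.47314992465033, 'cy': 208.02248317301115, 'k1': 0.0032435462246514597, 'rvec': array([ 0.72346767,  2.46767104, -1.30311637]), 'tvec': array([ 0.46329347, -0.10850859,  1.45588193])}
side {'fx': 387.22468637864995, 'fy': 387.22468637864995, 'cx': 329.1389849083923, 'cy': 206.3084990495185, 'k1': -0.07705098014374766, 'rvec': array([ 2.35141503, -0.56132741,  0.19200004]), 'tvec': array([-0.47340443,  0.23140223,  1.07246613])}
wrist {'fx': 298.93082937873953, 'fy': 298.93082937873953, 'cx': 316.3655323492243, 'cy': 199.22475752550386, 'k1': -0.05259612863041507, 'rvec': array([-2.36801157, -1.59532688, -0.26405077]), 'tvec': array([-0.62390439, -0.0432277 ,  0.3813144 ])}
0.15 [0.2344251  0.57894059 0.23072286] [[-9.26856023e-01  3.75416673e-01 -4.84767994e-04]
 [ 3.75416982e-01  9.26855433e-01 -1.04723629e-03]
 [ 5.61598847e-05 -1.15262740e-03 -9.99999334e-01]] 0.08556686325656421 0.0187
```

View pics/scene0.png

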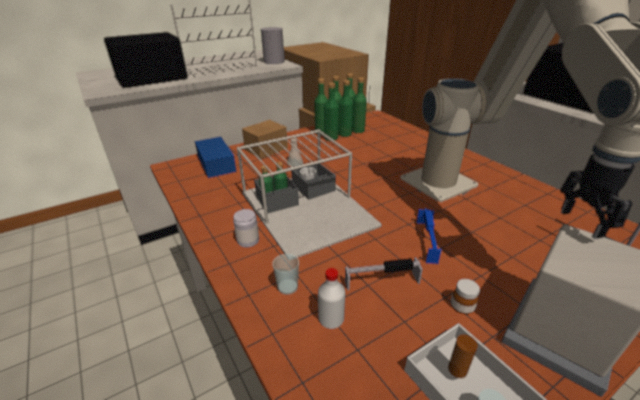

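View pics/side0.png

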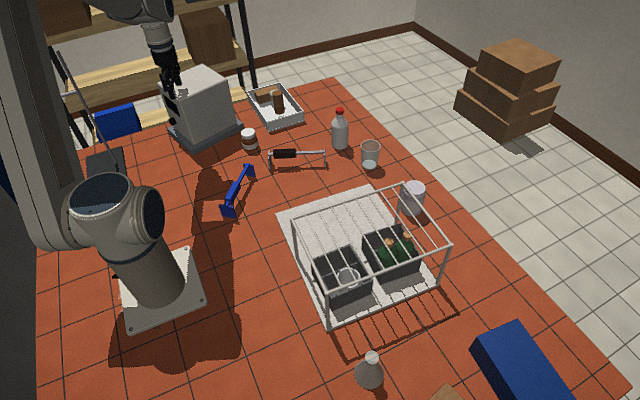

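View pics/wrist0.png

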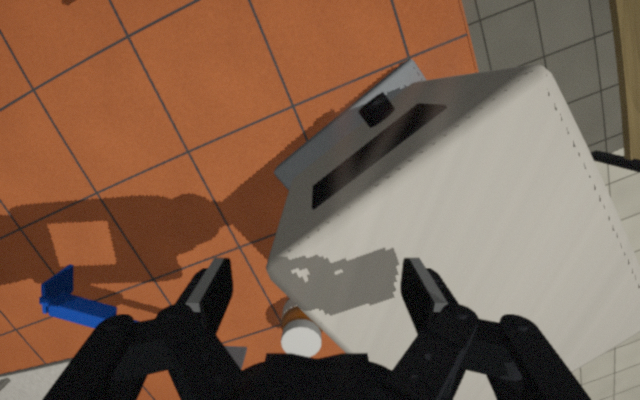

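The scene view shows the grey hook with its black grip at about (385,268), the blue decoy at (430,235), the shelf around (300,190) and the bottle crate at about (275,190). The side view has the hook at (297,155), the bottle crate at (392,250) and the other crate at (342,280). I'll zoom in for corner pixels.

```bash
cat > h.py <<'E'
import numpy as np, cv2
def cam(c):
    R=cv2.Rodrigues(np.array(c["rvec"],float))[0]; t=np.array(c["tvec"],float); return R,t
def und(c,uv):
    uv=np.atleast_2d(np.array(uv,float)); K=np.array([[c["fx"],0,c["cx"]],[0,c["fy"],c["cy"]],[0,0,1]])
    return cv2.undistortPoints(uv[:,None,:],K,np.array([c["k1"],0,0,0,0.]))[:,0]
def ray(c,uv):
    R,t=cam(c); p=und(c,uv); d=np.c_[p,np.ones(len(p))]@R; return -R.T@t, d
def onz(c,uv,z):
    o,d=ray(c,uv); s=(z-o[2])/d[:,2]; return o+s[:,None]*d
def proj(c,P):
    P=np.atleast_2d(np.array(P,float)); K=np.array([[c["fx"],0,c["cx"]],[0,c["fy"],c["cy"]],[0,0,1]])
    return cv2.projectPoints(P,np.array(c["rvec"],float),np.array(c["tvec"],float),K,np.array([c["k1"],0,0,0,0.]))[0][:,0]
def tri(c1,u1,c2,u2):
    o1,d1=ray(c1,u1);o2,d2=ray(c2,u2);d1=d1[0]/np.linalg.norm(d1);d2=d2[0]/np.linalg.norm(d2)
    s=np.linalg.lstsq(np.c_[d1,-d2],o2-o1,rcond=None)[0]; a=o1+s[0]*d1;b=o2+s[1]*d2
    return (a+b)/2,np.linalg.norm(a-b)
def crop(src,x0,y0,x1,y1,k,dst):
    im=cv2.imread(src)[y0:y1,x0:x1]; cv2.imwrite(dst,cv2.resize(im,None,fx=k,fy=k,interpolation=cv2.INTER_CUBIC))
E
python3 - <<'E'
from h import *
crop("pics/side0.png",260,120,460,340,2.7 and 2.7,"pics/s1.png")
crop("pics/side0.png",200,120,400,220,4,"pics/s2.png")
crop("pics/scene0.png",230,120,390,260,4,"pics/c1.png")
E
```

```text
(no output)
```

View pics/s1.png

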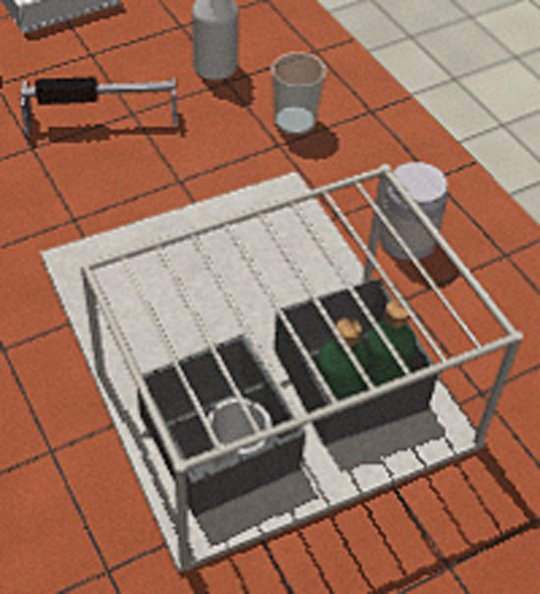

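View pics/s2.png

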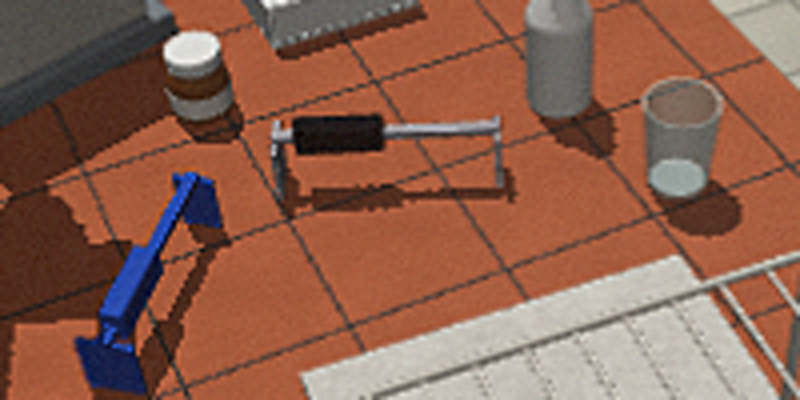

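View pics/c1.png

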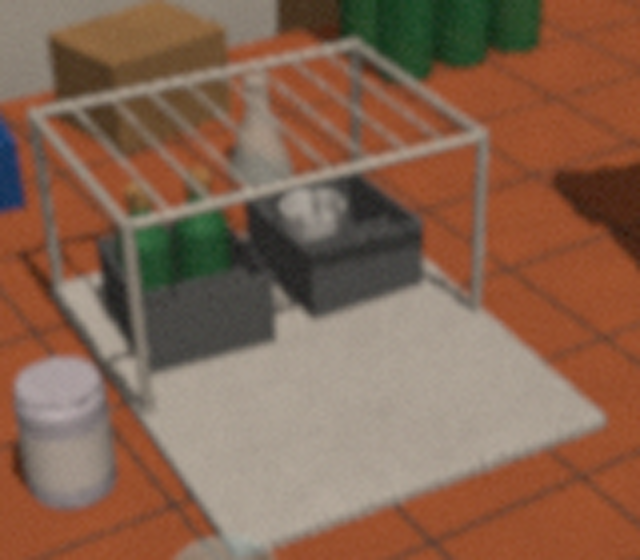

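```bash
cat > p.py <<'E'
from h import *
from rig import arm
from scipy.optimize import least_squares
S=arm.camera_info("side");C=arm.camera_info("scene")
s1=lambda p:np.array(p)/2.7+[260,120]-0.5+0.5/2.7
c1=lambda p:np.array(p)/4+[230,120]-0.375
def fit(obs,x0):
    def pts(x,L):
        L=np.array(L)/1000;c,s=np.cos(x[2]),np.sin(x[2]);return L@np.array([[c,-s,0],[s,c,0],[0,0,1]]).T+[x[0],x[1],0]
    f=lambda x:np.concatenate([(proj(cm,pts(x,[L]))[0]-uv) for cm,uv,L in obs])
    r=least_squares(f,x0,loss="soft_l1"); return r.x,np.round(r.fun.reshape(-1,2),1)
E
python3 - <<'E'
from p import *
print(onz(S,[s1((42,252)),s1((298,173)),s1((183,568)),s1((483,450))],.012))
obs=[(S,s1((42,252)),(-190,-170,12)),(S,s1((298,173)),(-190,170,12)),
(S,s1((88,268)),(4,-162,192)),(S,s1((386,170)),(4,162,192)),(S,s1((518,337)),(236,162,192)),
(C,c1((605,415)),(-190,-170,12)),(C,c1((130,222)),(4,162,192)),(C,c1((483,130)),(4,-162,192)),(C,c1((36,113)),(236,162,192)),(C,c1((355,42)),(236,-162,192))]
x,r=fit(obs,[0.6,0.1,-1.5]);print(x,r.tolist())
# crate
obs=[(S,s1((277,310)),(-65,-60,82)),(S,s1((378,282)),(-65,60,82)),(S,s1((328,465)),(65,-60,12)),(S,s1((435,408)),(65,60,12)),
(C,c1((273,338)),(-65,-60,12)),(C,c1((143,365)),(-65,60,12)),(C,c1((273,280)),(-65,-60,82))]
y,r=fit(obs,[0.6,0.1,-1.5]);print(y,r.tolist())
c,s=np.cos(x[2]),np.sin(x[2]);d=y[:2]-x[:2];print("crate in shelf",[c*d[0]+s*d[1],-s*d[0]+c*d[1]],y[2]-x[2])
crop("pics/scene0.png",250,190,500,340,3.2,"pics/c2.png")
E
```

```text
[[ 0.38846292  0.10475657  0.012     ]
 [ 0.72482866  0.07974106  0.012     ]
 [ 0.36315917 -0.32385726  0.012     ]
 [ 0.68934832 -0.35022691  0.012     ]]
[ 0.54441287 -0.09534186 -1.63532486] [[-0.5, 0.1], [-0.2, -0.8], [-0.3, -0.5], [0.3, -0.1], [-0.0, 0.2], [0.7, -0.3], [-0.9, -0.4], [-0.0, 0.0], [-0.8, -1.1], [0.0, -0.7]]
[ 0.61645624 -0.21795567 -1.66502597] [[0.7, 1.0], [1.3, -1.0], [0.1, -5.8], [-1.1, 1.2], [0.5, -0.5], [1.4, 1.6], [-0.4, -2.6]]
crate in shelf [np.float64(0.11771299198528622), np.float64(0.07980002416187285)] -0.029701114768824866
```

View pics/c2.png

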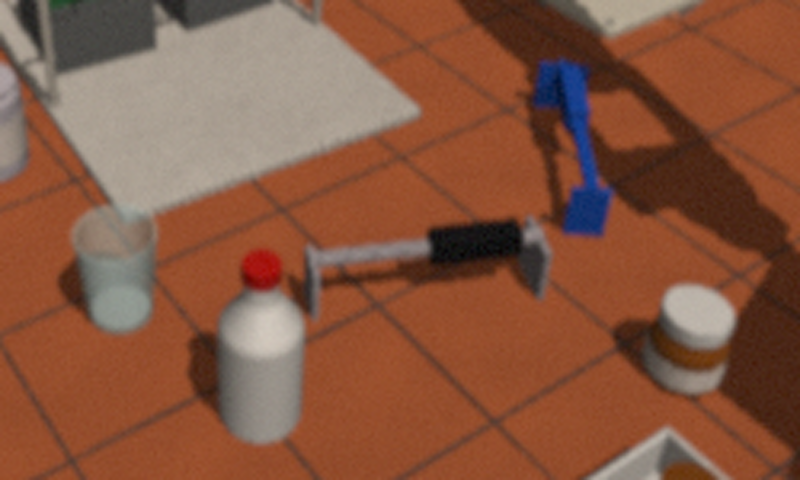

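```bash
python3 - <<'E'
from p import *
s2=lambda p:np.array(p)/4+[200,120]-0.375
c2=lambda p:np.array(p)/3.2+[250,190]-0.35
obs=[(S,s2((281,196)),(-57,-25,0)),(S,s2((501,187)),(140,-18,0)),(S,s2((339,133)),(0,0,54)),
(C,c2((316,316)),(140,18,0)),(C,c2((543,297)),(-57,25,0)),(C,c2((475,242)),(0,0,54))]
x,r=fit(obs,[0.5,0.3,0]);print("hook",x,r.tolist())
obs=[(S,s1((277,310)),(-65,-60,82)),(S,s1((378,282)),(-65,60,82)),(S,s1((435,408)),(65,60,12)),
(C,c1((273,338)),(-65,-60,12)),(C,c1((143,365)),(-65,60,12))]
y,r=fit(obs,[0.6,0.1,-1.5]);print(y,r.tolist())
x=[.5444,-.0953,-1.6353];c,s=np.cos(x[2]),np.sin(x[2]);d=y[:2]-x[:2];print("crate in shelf",[c*d[0]+s*d[1],-s*d[0]+c*d[1]],y[2]-x[2])
# bystanders base approx
print(onz(S,[s2((678,185)),s2((560,105)),s2((200,110))],0.0))
E
```

```text
hook [ 0.51085523  0.31703198 -0.43713605] [[0.0, 1.1], [-0.5, 0.3], [0.1, 0.3], [-0.3, 0.6], [-0.3, 1.2], [0.4, -0.4]]
[ 0.61806113 -0.2169824  -1.65650711] [[0.9, 0.7], [1.3, -1.5], [-0.7, 0.5], [0.3, -0.3], [1.3, 1.9]]
crate in shelf [np.float64(0.11668122508350248), np.float64(0.08135146337317278)] -0.021207111393370726
[[0.7754627  0.17065413 0.        ]
 [0.73339242 0.32071676 0.        ]
 [0.42416303 0.4758222  0.        ]]
```

```bash
cat >> p.py <<'E'
SH=np.array([.5444,-.0953]);SY=-1.6353
def Rd(yaw,flip):  # tool z down, tool x along hook +x (flip=0) or -x
    a=yaw+(np.pi if flip else 0); x=np.array([np.cos(a),np.sin(a),0]);z=np.array([0,0,-1.]);return np.c_[x,np.cross(z,x),z]
def shw(x,y):
    c,s=np.cos(SY),np.sin(SY);return SH+[c*x-s*y,s*x+c*y]
def toshelf(p):
    c,s=np.cos(SY),np.sin(SY);d=np.array(p)[:2]-SH;return np.array([c*d[0]+s*d[1],-s*d[0]+c*d[1]])
E
python3 - <<'E'
from p import *
s=arm.sense();W=arm.camera_info("wrist");R,t=cam(W);o=-R.T@t
print("cam in tool",s["eef_rot"].T@(o-s["tcp_pos"]), (s["eef_rot"].T@R.T)[:,2])
H=np.array([.511,.317]);hy=-.437
g=H-.015*np.array([np.cos(hy),np.sin(hy)])
for f in (0,1):
    for nm,p,z,yw in [("hover",g,.2,hy),("pick",g,.035,hy),("rot",g,.16,SY),("pre",shw(-.077-.12,.081),.135,SY),("in",shw(-.077,.081),.135,SY),("low",shw(-.077,.081),.075,SY),("end",shw(-.32,.081),.075,SY)]:
        q=arm.ik([*p,z],Rd(yw,f));print(f,nm,np.round(p,3),None if q is None else np.round(q,2))
E
```

```text
cam in tool [ 0.08234798 -0.00026648 -0.14326101] [-3.24177166e-01 -1.57930861e-04  9.45996374e-01]
0 hover [0.497 0.323] None
0 pick [0.497 0.323] None
0 rot [0.497 0.323] [ 0.56  0.47  1.75 -0.    0.92 -2.52]
0 pre [0.638 0.096] None
0 in [ 0.63  -0.024] None
0 low [ 0.63  -0.024] None
0 end [0.646 0.219] None
1 hover [0.497 0.323] [ 0.56  0.41  1.73 -0.    1.   -0.58]
1 pick [0.497 0.323] [ 0.56  0.66  1.79 -0.    0.69 -0.58]
1 rot [0.497 0.323] [ 0.56  0.47  1.75 -0.    0.92  0.62]
1 pre [0.638 0.096] [ 0.13  0.57  1.64 -0.    0.93  0.2 ]
1 in [ 0.63  -0.024] [-0.06  0.55  1.68 -0.    0.92  0.01]
1 low [ 0.63  -0.024] [-0.06  0.63  1.7  -0.    0.81  0.01]
1 end [0.646 0.219] [ 0.31  0.69  1.57 -0.    0.88  0.37]
```

```bash
python3 - <<'E'
from p import *
H=np.array([.511,.317]);hy=-.437
g=H-.015*np.array([np.cos(hy),np.sin(hy)])
arm.move_ptp([*g,.2],Rd(hy,1))
arm.sleep(.2)
W=arm.camera_info("wrist");im=arm.capture("wrist");cv2.imwrite("pics/w1.png",im);np.save("w1.npy",np.r_[W["rvec"],W["tvec"]])
print(arm.sense()["clock"],arm.sense()["tcp_pos"])
L=np.array([[-60,-25,0],[-60,25,0],[140,-18,0],[140,18,0],[-40,-11,68],[-40,11,68],[40,11,68],[40,-11,68],[143,6,58],[143,-6,58]])/1000
c,s=np.cos(hy),np.sin(hy);P=L@np.array([[c,-s,0],[s,c,0],[0,0,1]]).T+[*H,0]
for u in proj(W,P): cv2.circle(im,tuple(np.round(u).astype(int)),2,(0,255,0),-1)
cv2.imwrite("pics/w1o.png",im)
E
```

```text
1.775 [0.4969543  0.32419786 0.20008132]
```

View pics/w1o.png

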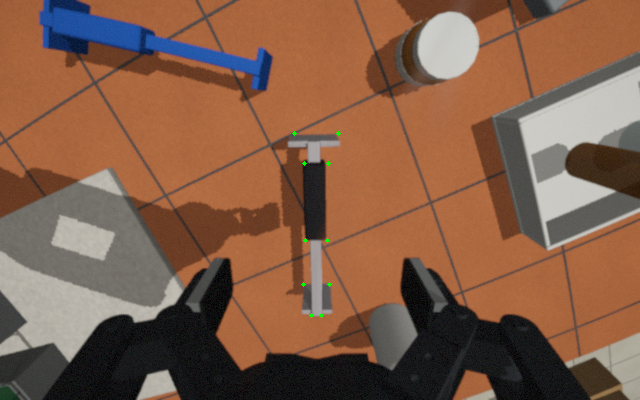

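The wrist view shows the grip block at (315,200) with the reprojected corners within 2 px of it, and nothing between the fingers. So I'll grasp.

```bash
python3 - <<'E'
from p import *
H=np.array([.5105,.3165]);hy=-.437
g=H-.015*np.array([np.cos(hy),np.sin(hy)])
arm.servo_line([*g,.036],frame=Rd(hy,1),feed=.15)
arm.clamp();s=arm.sense();print(s["clock"],s["tcp_pos"],s["grip_width"],s["force"])
arm.servo_line([*g,.145],feed=.15);s=arm.sense();print(s["clock"],s["tcp_pos"],s["grip_width"],s["force"],s["wrist_torque"])
W=arm.camera_info("wrist");cv2.imwrite("pics/w2.png",arm.capture("wrist"))
cv2.imwrite("pics/s3.png",arm.capture("side"))
E
```

```text
3.6167 [0.49708551 0.32297252 0.03627573] 0.021028589848287104 [-9.38454576e-01  1.31137697e-03  3.56787206e+00]
4.4917 [0.49619628 0.32241003 0.14407237] 0.021470570884887824 [-0.5637113  -2.01889779 -2.5340041 ] [-0.0468119   0.08108846 -0.02195142]
```

View pics/w2.png

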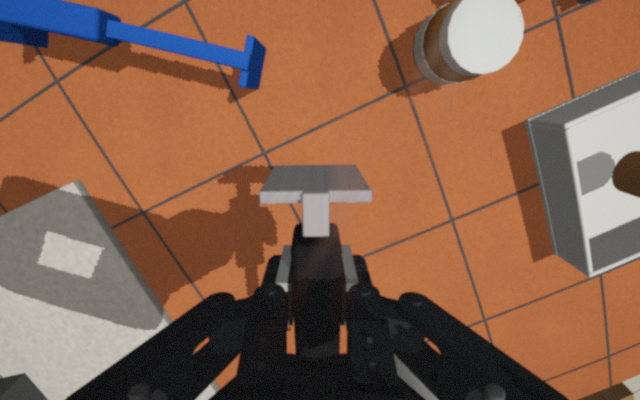

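View pics/s3.png

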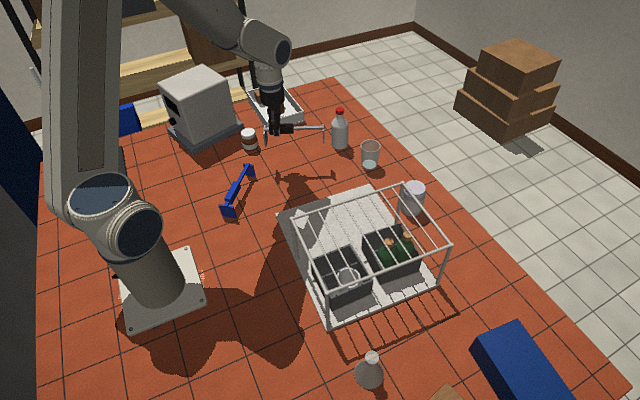

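The hook hangs level in the grip: its foot is at (315,180) in the wrist view, and the bar is horizontal at (300,128) in the side view. Next I'll turn it and move to the front of the crate.

```bash
python3 - <<'E'
from p import *
p=arm.sense()["tcp_pos"]
arm.move_ptp([p[0],p[1],.15],Rd(SY,1))
pre=shw(-.197,.081)
arm.servo_line([*pre,.136],feed=.25)
arm.sleep(.2)
s=arm.sense();print(s["clock"],s["tcp_pos"],toshelf(s["tcp_pos"]),s["force"])
cv2.imwrite("pics/s4.png",arm.capture("side"));cv2.imwrite("pics/c4.png",arm.capture("scene"))
crop("pics/s4.png",260,120,460,340,2.7,"pics/s4c.png")
crop("pics/c4.png",220,110,400,290,3.3,"pics/c4c.png")
E
```

```text
7.1083 [0.63746649 0.09717723 0.13611821] [-0.19807592  0.08046607] [-0.00922666 -0.21349189 -2.74819279]
```

View pics/s4c.png

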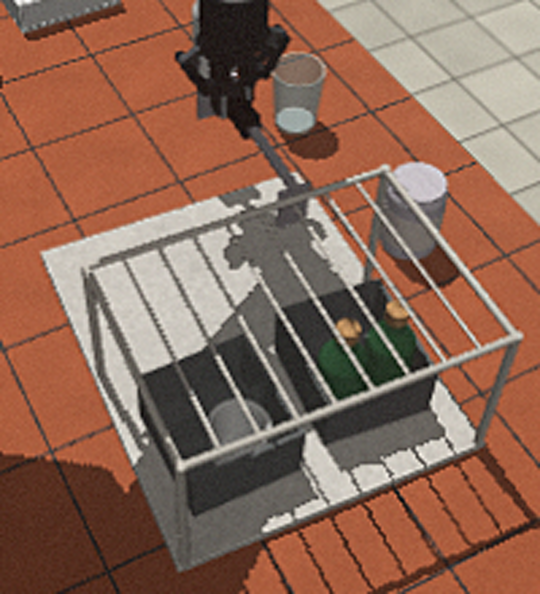

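View pics/c4c.png

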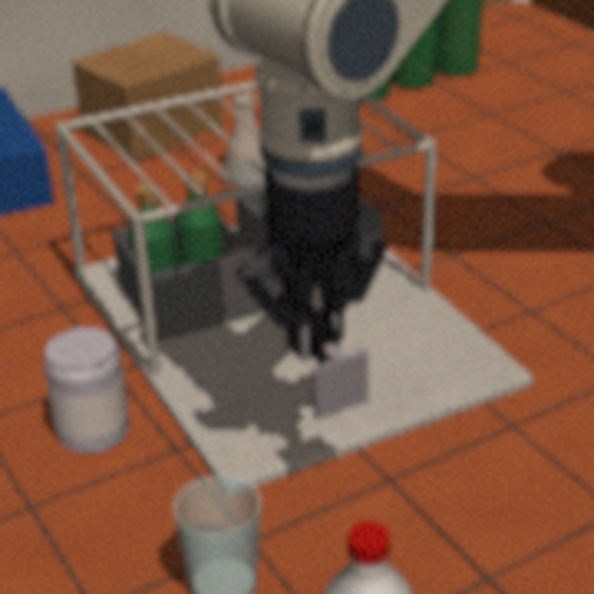

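```bash
python3 - <<'E'
from p import *
s=arm.sense();p=s["tcp_pos"];R=s["eef_rot"]
im=cv2.imread("pics/s4.png");k=5;x0,y0=320,130
big=cv2.resize(im[y0:y0+100,x0:x0+110],None,fx=k,fy=k,interpolation=cv2.INTER_CUBIC)
L=np.array([[143,6,58],[143,-6,58],[143,18,50],[143,-18,50],[143,18,0],[143,-18,0],[40,11,68],[40,-11,68]])/1000
o=p-R@np.array([0,0,1])*-0+0
x=-R[:,0];z=-R[:,2];y=np.cross(z,x)
P=p+ (L[:,:1]+.015)*x+L[:,1:2]*y+(L[:,2:]-.036)*z
for u in proj(S,P): cv2.circle(big,tuple(np.round((u-[x0,y0]+.5)*k).astype(int)),3,(0,255,0),-1)
cv2.imwrite("pics/s4o.png",big)
E
```

```text
(no output)
```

View pics/s4o.png

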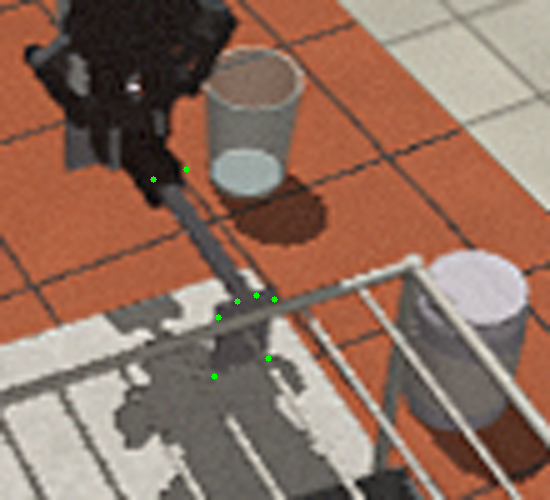

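```bash
python3 - <<'E'
from p import *
s=arm.sense();p=s["tcp_pos"];R=s["eef_rot"]
x=-R[:,0];z=-R[:,2];y=np.cross(z,x)
def pt(L): L=np.array(L)/1000.; return p+(L[:,:1]+.015)*x+L[:,1:2]*y+(L[:,2:]-.036)*z
im=cv2.imread("pics/c4.png");k=6;x0,y0=270,170
big=cv2.resize(im[y0:y0+90,x0:x0+100],None,fx=k,fy=k,interpolation=cv2.INTER_CUBIC)
for u in proj(C,pt([[-60,25,0],[-60,-25,0],[-60,25,58],[-60,-25,58]])): cv2.circle(big,tuple(np.round((u-[x0,y0]+.5)*k).astype(int)),3,(0,255,0),-1)
cv2.imwrite("pics/c4o.png",big)
a=proj(S,pt([[143,0,0],[143,0,8],[133,0,0]]));print((a-a[0])*5)
W=arm.camera_info("wrist");im=arm.capture("wrist")
for u in proj(W,pt([[-60,25,0],[-60,-25,0],[-60,25,58],[-60,-25,58],[-40,11,68],[-40,-11,68]])): cv2.circle(im,tuple(np.round(u).astype(int)),2,(0,255,0),-1)
cv2.imwrite("pics/w4o.png",im)
E
```

```text
[[  0.           0.        ]
 [  0.77001245  -9.20627702]
 [ -7.57955221 -11.3834549 ]]
```

View pics/c4o.png

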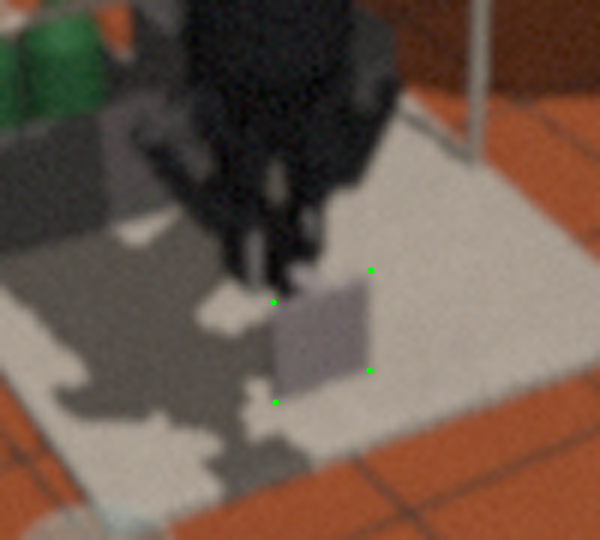

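View pics/w4o.png

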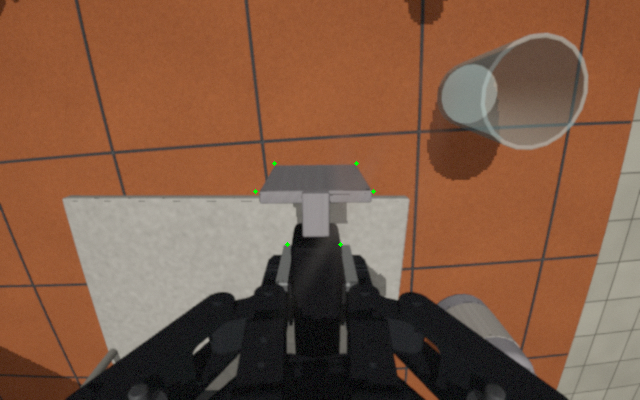

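```bash
python3 - <<'E'
from h import *
crop("pics/w4o.png",240,150,390,260,5,"pics/w4z.png")
E
```

```text
(no output)
```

View pics/w4z.png

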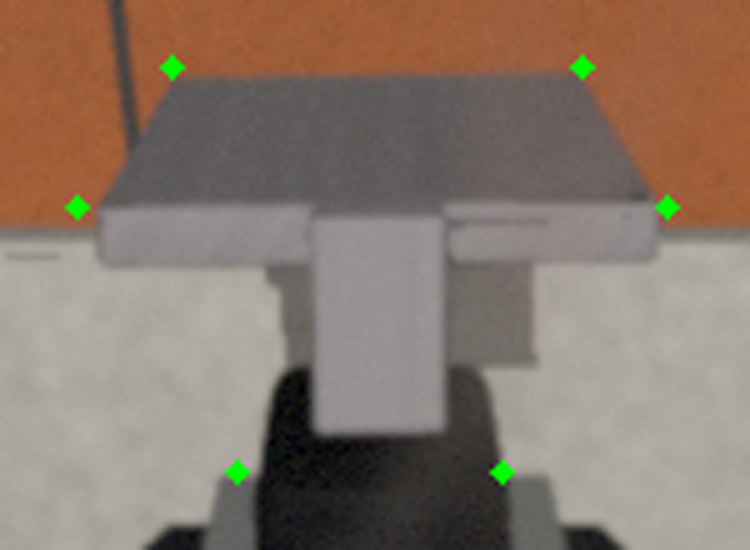

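The foot in the wrist view, (262–370, 165–201), agrees with the expected pose. In the side view the plate sits about 3 px (about 8 mm) higher than expected, so the hook is slightly nose-up. That is tolerable, and I'll enter a little lower.

```bash
python3 - <<'E'
from p import *
p=shw(-.077,.081)
arm.servo_line([*p,.133],feed=.15)
arm.sleep(.15)
s=arm.sense();print(s["clock"],s["tcp_pos"],toshelf(s["tcp_pos"]),s["force"])
cv2.imwrite("pics/s5.png",arm.capture("side"));cv2.imwrite("pics/c5.png",arm.capture("scene"))
crop("pics/s5.png",320,170,450,300,5,"pics/s5c.png")
crop("pics/c5.png",220,110,400,290,3.3,"pics/c5c.png")
im=cv2.imread("pics/s5c.png")
E
```

```text
8.3583 [ 0.6302637  -0.02273781  0.13300169] [-0.07794597  0.08100785] [-0.43057671 -0.43871959 -3.02548123]
```

View pics/s5c.png

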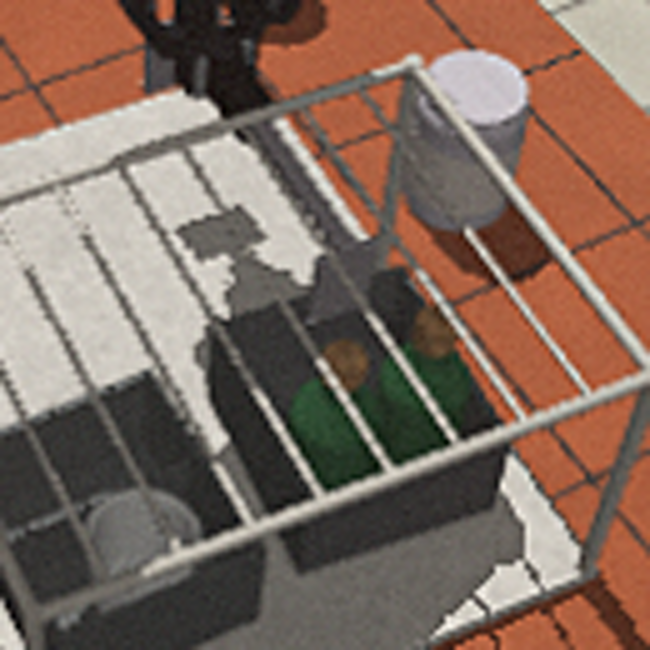

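View pics/c5c.png

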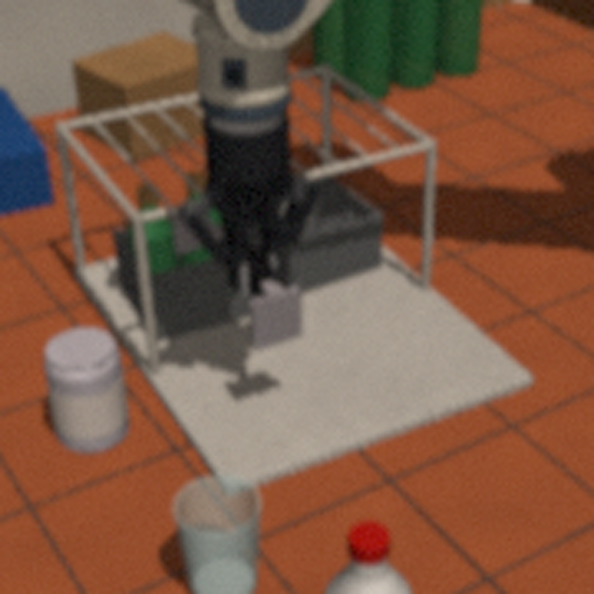

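```bash
python3 - <<'E'
from p import *
s=arm.sense();p=s["tcp_pos"];R=s["eef_rot"]
x=-R[:,0];z=-R[:,2];y=np.cross(z,x)
def pt(L,pitch=0):
    L=np.array(L)/1000.; c,sn=np.cos(pitch),np.sin(pitch)
    a=L[:,:1]+.015;b=L[:,2:]-.054
    return p+(a*c-b*sn)*x+L[:,1:2]*y+(a*sn+b*c+.018)*z
big=cv2.imread("pics/s5c.png")
def dots(P,col):
    for u in proj(S,P): cv2.circle(big,tuple(np.round((u-[320,170]+.5)*5).astype(int)),3,col,-1)
pl=[[143,18,50],[143,-18,50],[143,18,0],[143,-18,0]]
dots(pt(pl),(0,255,0));dots(pt(pl,.05),(0,255,255))
cy=-1.6565;cc=np.array([.618,-.217])
c,sn=np.cos(cy),np.sin(cy)
def cr(L): L=np.array(L)/1000.;return L@np.array([[c,-sn,0],[sn,c,0],[0,0,1]]).T+[*cc,.012]
dots(cr([[-65,60,70],[-65,-60,70],[65,60,70],[65,-60,70],[65,60,0],[65,-60,0]]),(0,0,255))
dots(cr([[-15,55,50],[-15,-55,50],[-60,-55,70],[-60,55,70]]),(255,0,255))
cv2.imwrite("pics/s5o.png",big)
E
```

```text
(no output)
```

View pics/s5o.png

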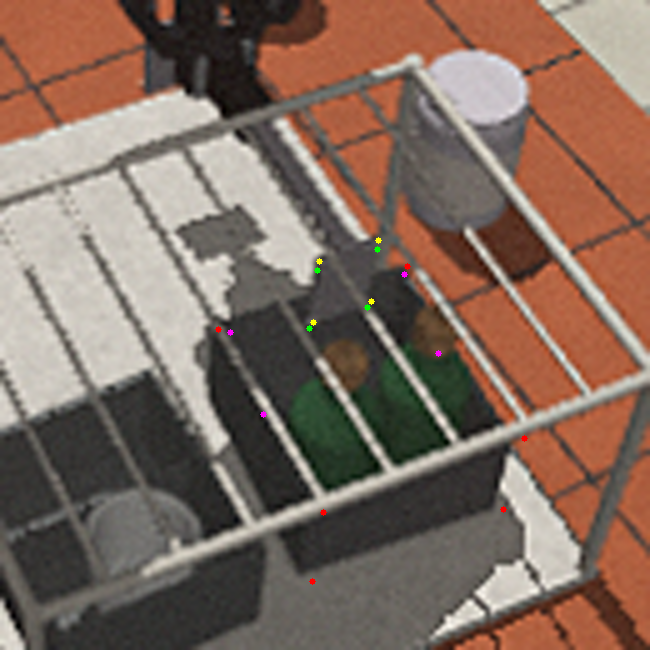

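The plate, around (340,285) in this crop, matches the pitched prediction and sits about 20 mm behind the front rim, between the rim and the partition. I'll lower it now.

```bash
python3 - <<'E'
from p import *
p=arm.sense()["tcp_pos"]
for z in (.110,.090,.070):
    arm.servo_line([p[0],p[1],z],feed=.1)
    s=arm.sense();print(s["clock"],s["tcp_pos"],s["force"],s["wrist_torque"])
    if s["force"][2]>5: break
cv2.imwrite("pics/s6.png",arm.capture("side"))
crop("pics/s6.png",320,170,450,300,5,"pics/s6c.png")
E
```

```text
8.8417 [ 0.62961979 -0.02271684  0.10910615] [ 0.69009847 -0.46324154 -1.38385124] [0.07950609 0.03983671 0.02930604]
9.1917 [ 0.62980463 -0.02290011  0.08946184] [-0.01106932 -0.18646058 -3.08958502] [ 0.0673155  -0.01075708  0.02057446]
9.5417 [ 0.62985622 -0.02287371  0.06948835] [ 0.20106426  0.33221625 -1.6920842 ] [ 0.10159602 -0.05213025 -0.06820521]
```

View pics/s6c.png

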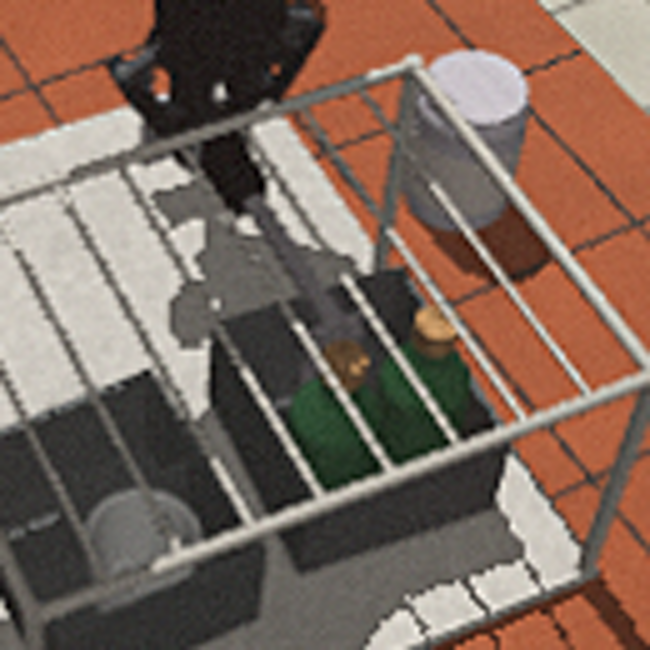

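```bash
python3 - <<'E'
from p import *
for X in (-.09,-.10,-.11,-.125,-.15):
    p=shw(X,.081);arm.servo_line([*p,.0695],feed=.05)
    s=arm.sense();print(s["clock"],toshelf(s["tcp_pos"]),s["tcp_pos"][2],s["force"],s["wrist_torque"],s["grip_width"])
cv2.imwrite("pics/s7.png",arm.capture("side"));cv2.imwrite("pics/c7.png",arm.capture("scene"))
crop("pics/s7.png",280,130,450,300,3.5,"pics/s7c.png")
crop("pics/c7.png",220,110,400,290,3.3,"pics/c7c.png")
E
```

```text
9.9833 [-0.09053359  0.08104671] 0.06968558278837202 [ 0.62578248 -0.488863   -2.01528145] [ 0.04401317 -0.02266249 -0.00443353] 0.02122440584442348
10.3333 [-0.10040298  0.0810406 ] 0.06952266283295143 [-0.97097709  0.72853643 -2.06828759] [ 0.05073287  0.03944026 -0.02883776] 0.021210603672658618
10.6833 [-0.11051614  0.08108722] 0.06953573163194125 [ 0.09017963 -1.14468045 -1.85567366] [0.10430462 0.01140614 0.03107112] 0.021093400210390755
11.1333 [-0.12562396  0.08109027] 0.06957060508195277 [ 0.19427226  0.37386854 -2.14074219] [ 0.10652084 -0.02335411  0.01397048] 0.0213386239835207
11.7833 [-0.15053283  0.08104756] 0.06956478207688076 [ 0.0287527   0.73862442 -2.57304741] [ 0.05361908 -0.01396821 -0.00655568] 0.021083520865154894
```

View pics/s7c.png

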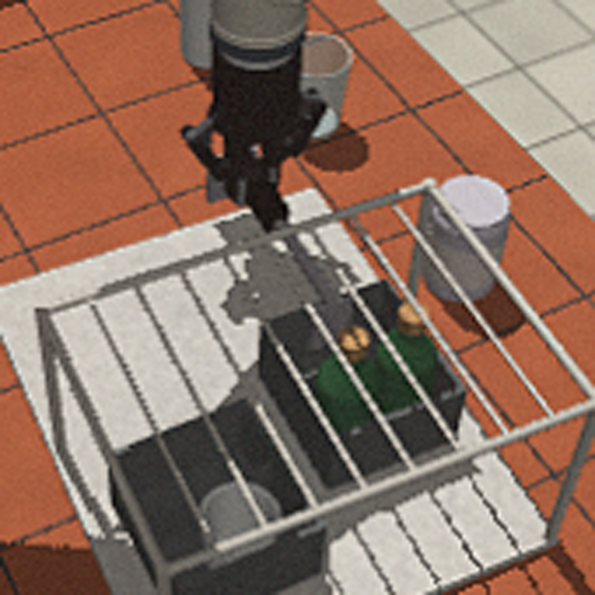

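View pics/c7c.png

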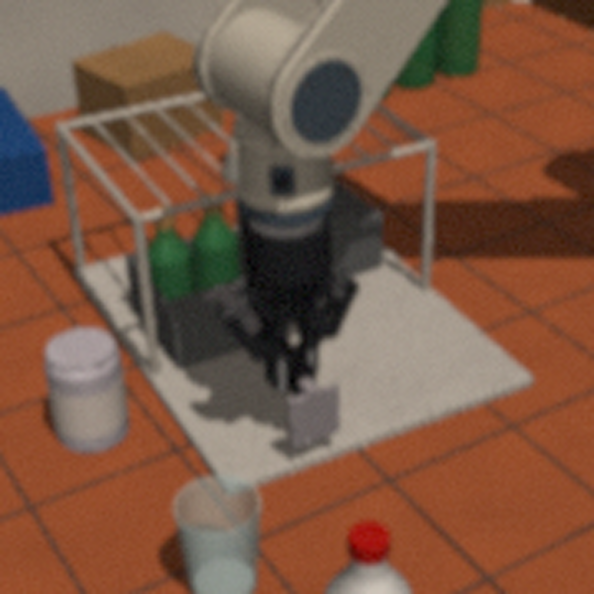

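The crate has moved about 50 mm with both bottles upright. I'll keep pulling.

```bash
python3 - <<'E'
from p import *
for X in (-.20,-.25,-.295):
    p=shw(X,.081);arm.servo_line([*p,.0695],feed=.06)
    s=arm.sense();print(s["clock"],toshelf(s["tcp_pos"]),s["tcp_pos"][2],s["force"],s["wrist_torque"])
arm.sleep(.2)
cv2.imwrite("pics/s8.png",arm.capture("side"));cv2.imwrite("pics/c8.png",arm.capture("scene"))
crop("pics/s8.png",270,110,450,290,3.3,"pics/s8c.png")
crop("pics/c8.png",220,110,400,290,3.3,"pics/c8c.png")
E
```

```text
12.8667 [-0.20022209  0.08116425] 0.0696364776526597 [ 0.47889488 -0.10608128 -3.00388353] [0.08684777 0.00082485 0.03611636]
13.85 [-0.25027138  0.08115679] 0.06963737130216574 [ 0.05729497  0.57537093 -1.9164029 ] [ 0.05829144 -0.02025486  0.00952553]
14.75 [-0.29535852  0.08109858] 0.0695942679264343 [-0.32494951  0.18887813 -1.92818073] [ 0.03701313 -0.0153268  -0.00535555]
```

View pics/s8c.png

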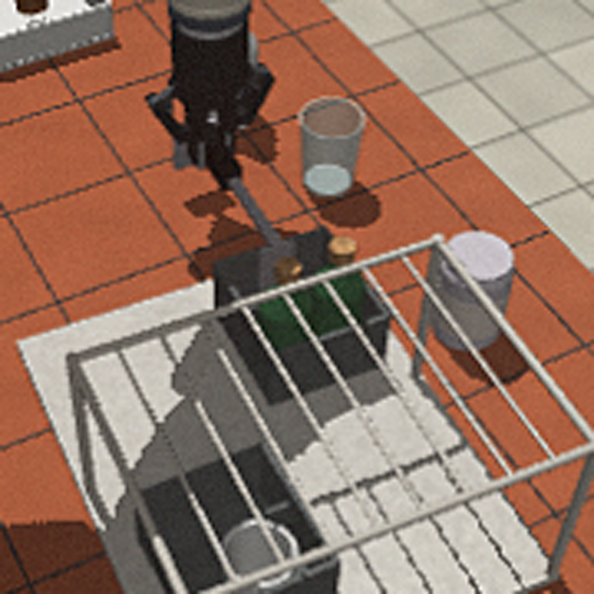

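View pics/c8c.png

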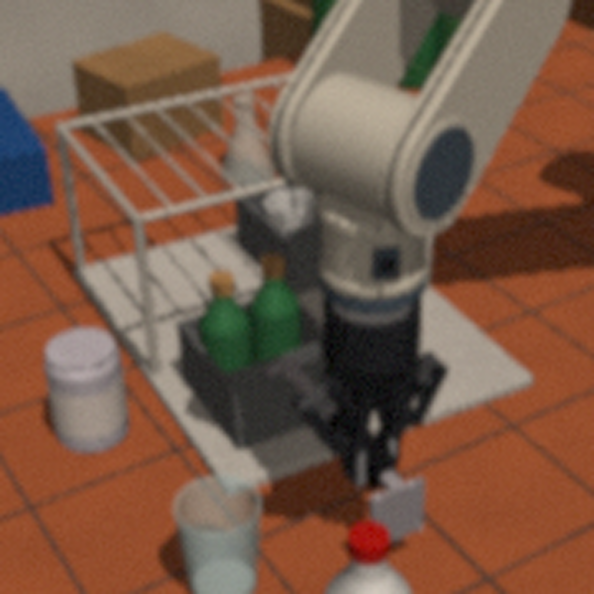

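```bash
python3 - <<'E'
from p import *
crop("pics/c8.png",260,180,340,260,8,"pics/c8z.png")
crop("pics/s8.png",325,170,405,240,8,"pics/s8z.png")
E
```

```text
(no output)
```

View pics/c8z.png

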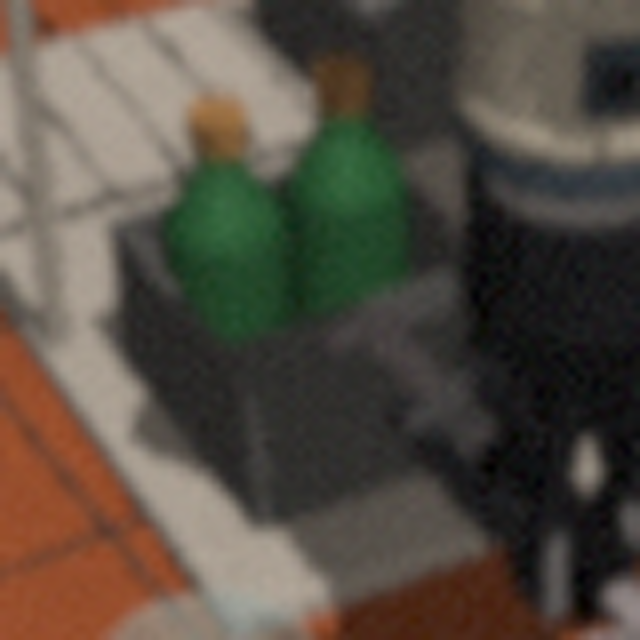

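View pics/s8z.png

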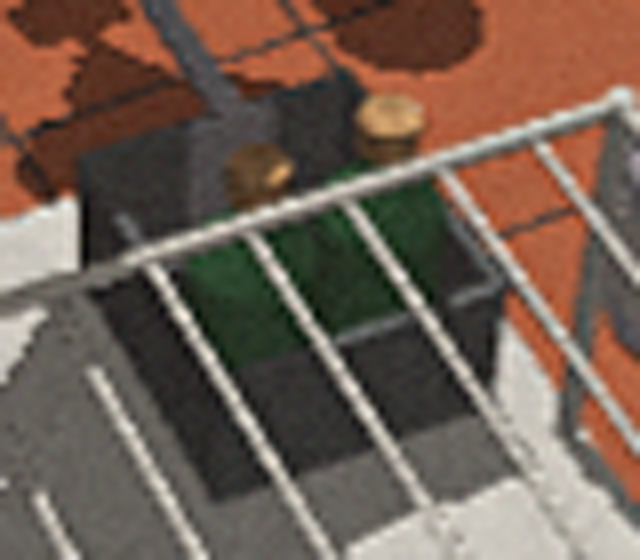

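```bash
cat >> p.py <<'E'
def crate(obs):
    y,r=fit(obs,[0.62,0.0,-1.65]);print("crate",y,r.tolist());yw=y[2]-SY
    for n,L in dict(FL=(-65,60),FR=(-65,-60),RL=(65,60),RR=(65,-60)).items():
        L=np.array(L)/1000;c,s=np.cos(y[2]),np.sin(y[2]);print(n,np.round(toshelf(y[:2]+[c*L[0]-s*L[1],s*L[0]+c*L[1]]),4))
E
python3 - <<'E'
from p import *
c=lambda *p:np.array(p)/8+[260,180]-.44
s=lambda *p:np.array(p)/8+[325,170]-.44
crate([(C,c(262,520),(-65,60,12)),(C,c(240,365),(-65,60,82)),(C,c(120,230),(65,60,82)),
(S,s(82,155),(-65,-60,82)),(S,s(345,72),(-65,60,82)),(S,s(215,500),(65,-60,12)),(S,s(500,280),(65,60,82)),(S,s(492,408),(65,60,12))])
E
```

```text
crate [ 0.62958408 -0.0153764  -1.6306217 ] [[-0.2, 1.2], [1.3, 2.5], [-0.7, -2.0], [-0.9, -0.1], [0.6, -0.6], [-0.3, 0.7], [0.9, 1.0], [-0.2, -0.0]]
FL [-0.1505  0.1396]
FR [-0.15    0.0196]
RL [-0.0205  0.1402]
RR [-0.02    0.0202]
```

Measured in the shelf frame, the crate's front is at -150 and its rear at -20 mm, with both sides clear. I'll pull 10 mm more, ease the plate back off the wall, lift it out and look.

```bash
python3 - <<'E'
from p import *
def go(X,z,f):
    arm.servo_line([*shw(X,.081),z],feed=f);s=arm.sense();print(s["clock"],toshelf(s["tcp_pos"]),s["tcp_pos"][2],s["force"])
go(-.306,.0695,.05); arm.sleep(.3)
go(-.290,.0695,.05)
go(-.290,.10,.08)
go(-.290,.17,.12)
g=[.4965,.3225]
arm.servo_line([*g,.17],feed=.2)
arm.move_ptp([*g,.15],Rd(-.437,1))
arm.servo_line([*g,.06],feed=.15);arm.sleep(.2)
s=arm.sense();print(s["clock"],s["tcp_pos"])
cv2.imwrite("pics/s9.png",arm.capture("side"));cv2.imwrite("pics/c9.png",arm.capture("scene"))
p=s["tcp_pos"];R=s["eef_rot"];x=-R[:,0];z=-R[:,2];y=np.cross(z,x)
def pt(L,pitch=0):
    L=np.array(L)/1000.; c,sn=np.cos(pitch),np.sin(pitch)
    a=L[:,:1]+.015;b=L[:,2:]-.054
    return p+(a*c-b*sn)*x+L[:,1:2]*y+(a*sn+b*c+.018)*z
pl=[[143,18,50],[143,-18,50],[143,18,0],[143,-18,0],[-60,25,0],[-60,-25,0],[-60,25,58],[-60,-25,58]]
for f,cm,x0,y0 in (("s9",S,250,120),("c9",C,320,210)):
    big=cv2.resize(cv2.imread(f"pics/{f}.png")[y0:y0+100,x0:x0+120],None,fx=6,fy=6,interpolation=cv2.INTER_CUBIC)
    for pi,col in ((0,(0,255,0)),(.05,(0,255,255))):
        for u in proj(cm,pt(pl,pi)): cv2.circle(big,tuple(np.round((u-[x0,y0]+.5)*6).astype(int)),3,col,-1)
    cv2.imwrite(f"pics/{f}o.png",big)
E
```

```text
15.4167 [-0.30668681  0.08104276] 0.06952780585076805 [-0.31772182  0.06680626 -2.08798938]
16.1833 [-0.28948218  0.08108858] 0.0695457991884783 [ 0.00531184  0.76404964 -2.24120113]
16.7167 [-0.29020027  0.08125925] 0.10077824429913411 [-0.50302643 -0.2523866  -2.2224765 ]
17.45 [-0.28981917  0.08045351] 0.1693552364605877 [-0.38766711 -0.15325961 -2.88462401]
20.6417 [0.49718592 0.32295664 0.06115228]
```

View pics/s9.png

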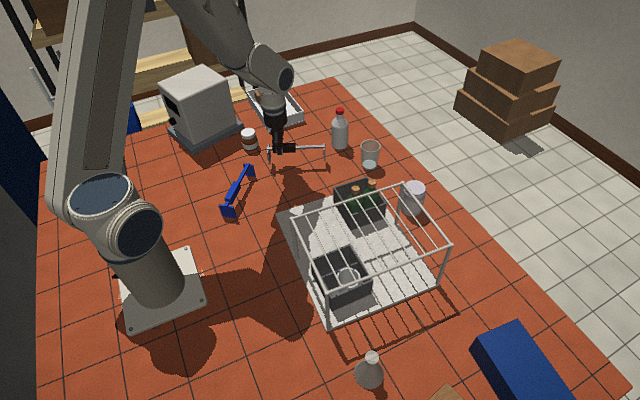

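View pics/s9o.png

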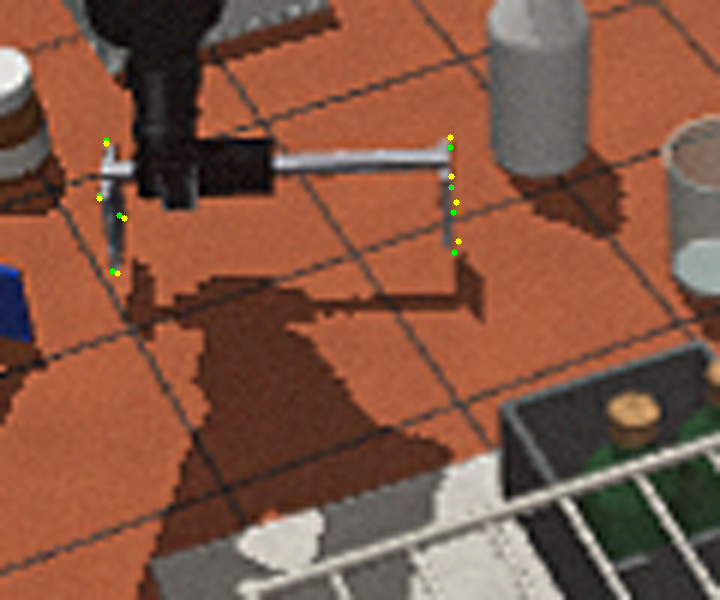

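View pics/c9o.png

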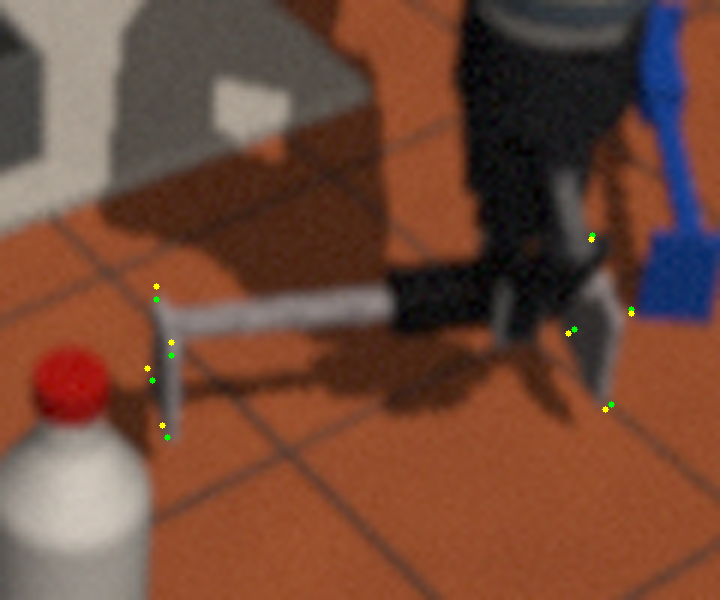

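The hook is level now: the plate bottom is at (447,247) in the side crop, against a zero-pitch prediction of (455,252). I'll set it down where it was.

```bash
python3 - <<'E'
from p import *
g=[.4965,.3225]
for z in (.044,.041,.039,.037,.036,.035):
    arm.servo_line([*g,z],feed=.04);s=arm.sense();print(s["clock"],s["tcp_pos"][2],s["force"])
    if s["force"][2]>4: break
arm.sleep(.2);print(arm.sense()["force"])
arm.let_go();arm.sleep(.2)
s=arm.sense();print(s["clock"],s["grip_width"],s["tcp_pos"])
arm.servo_line([*g,.2],feed=.12)
arm.sleep(.3)
cv2.imwrite("pics/w10.png",arm.capture("wrist"))
arm.move_ptp([.235,.579,.231],Rd(-.437,1)) if arm.ik([.235,.579,.231],Rd(-.437,1)) is not None else print("no")
arm.sleep(.3)
cv2.imwrite("pics/s10.png",arm.capture("side"));cv2.imwrite("pics/c10.png",arm.capture("scene"))
crop("pics/c10.png",225,120,425,290,3.5,"pics/c10z.png")
print(arm.sense()["clock"])
E
```

```text
21.2917 0.043604421905273166 [ 0.26448822  0.43321307 -1.85398182]
21.5417 0.0408944049982278 [-0.68995838  0.14197552 -2.18549573]
21.7917 0.03893309031506472 [-0.41788096 -0.00342903 -2.08729333]
22.0417 0.036848149916074324 [ 0.32812992  0.73953983 -2.03918977]
22.2917 0.03630865542585908 [-1.67039925 -0.13538157  1.58047113]
22.5417 0.03620164067743008 [-4.87612705 -2.36939091 12.5799758 ]
[-4.26481347 -2.06426817 11.43034161]
23.5833 0.08562608627849803 [0.49652261 0.32251699 0.03498908]
27.2333
```

View pics/w10.png

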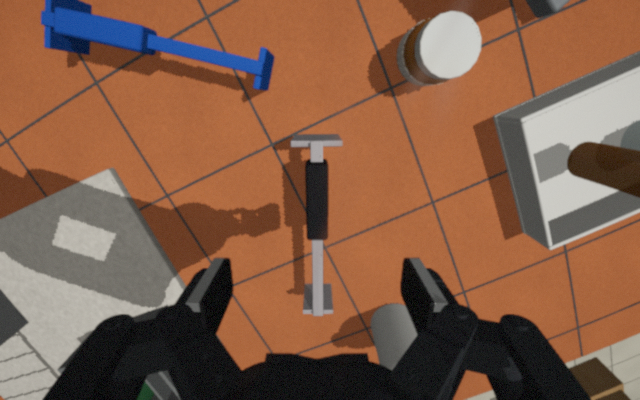

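View pics/s10.png

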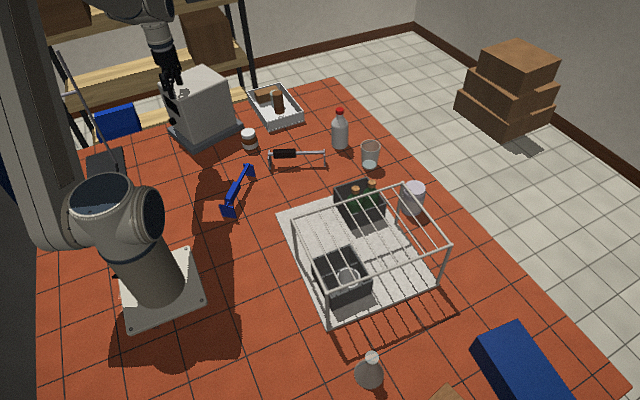

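View pics/c10z.png

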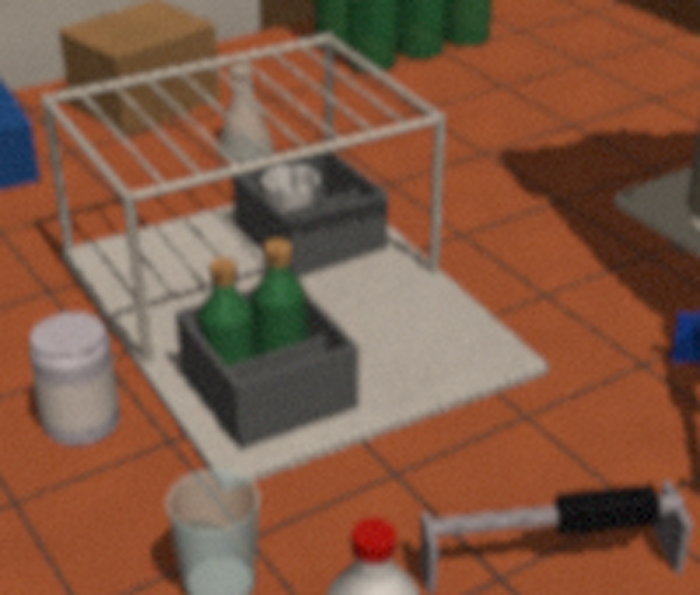

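```bash
python3 - <<'E'
from p import *
c=lambda *p:np.array(p)/3.5+[225,120]-.36
crate([(C,c(243,447),(-65,60,12)),(C,c(355,403),(-65,-60,12)),(C,c(356,347),(-65,-60,82)),(C,c(236,380),(-65,60,82)),(C,c(181,320),(65,60,82))])
crop("pics/s10.png",315,160,405,240,8,"pics/s10z.png")
a=cv2.imread("pics/s10.png").astype(int);b=cv2.imread("pics/side0.png").astype(int)
d=(abs(a-b).max(2)>60).astype(np.uint8);n,_,st,_=cv2.connectedComponentsWithStats(d);print(st[1:][st[1:,4]>15])
E
```

```text
crate [ 0.63071186 -0.00676614 -1.62463464] [[-0.8, 0.1], [1.2, 0.5], [1.0, -1.3], [-0.0, 1.1], [-1.7, -3.3]]
FL [-0.1595  0.1397]
FR [-0.1583  0.0197]
RL [-0.0296  0.1411]
RR [-0.0283  0.0211]
[[177  59   5  11  17]
 [179  72   4  14  23]
 [176  89   7  10  19]
 [333 177  43  27 600]
 [370 193  17  25 187]
 [358 196  44  55 692]
 [345 200  44  56 706]
 [336 204  40  56 459]
 [391 223  28  35 303]
 [393 249  17  14 148]
 [379 254  18  15 159]
 [376 259  48  36 882]
 [368 260  15  13 114]]
```

View pics/s10z.png

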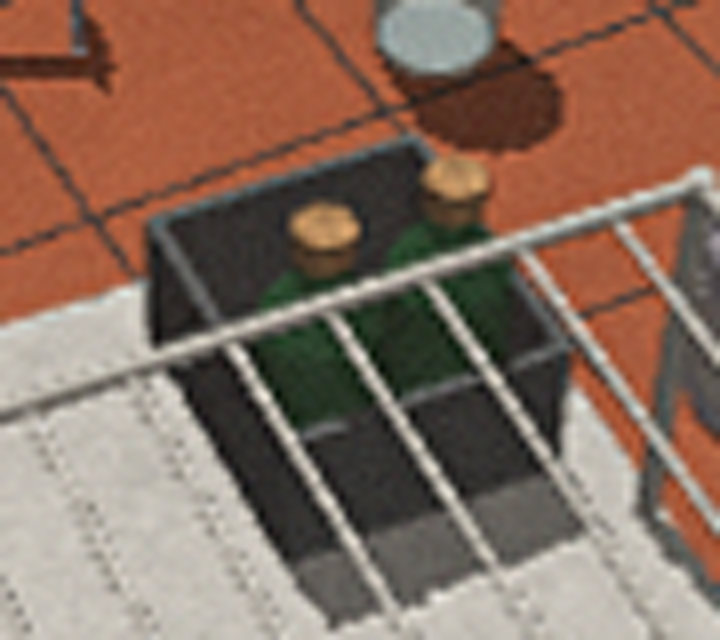

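The crate's footprint in the shelf frame is x -159 to -28 and y 20 to 141, so it is fully on the ledge and clear of the deck. Apart from the arm, the only changes in the side view are around the crate. I'm handing the job in.

```bash
python3 -c "
from rig import arm
print(arm.sense()['clock']); arm.finish_job()"
```

```text
27.2333
the job is handed in; nothing more can be done
```

The bottle crate now stands wholly on the open front ledge, and I handed the job in at 27.2 s. I gripped the black-handled hook and lowered its plate behind the crate's front wall. I then drew the crate forward about 210 mm, eased off the wall, lifted out and set the hook back at its original spot.

**Final checks:**
- **Crate:** its footprint measures x -159 to -28 mm and y 20 to 141 mm in the shelf frame. That is about 28 mm clear of the deck and 29 mm or more inside the ledge edges. One of the five fitted points, the rear-left rim corner, was off by about 3 px, so allow a few mm. An earlier fit using both cameras agreed with this one.
- **Bottles and hook:** both bottles are upright, and the hook stands on its plate and foot.
- **Other objects:** comparing the side view before and after, the only real changes are around the moved crate, apart from a few small specks on the parked arm.

**What disagreed:** during the carry the hook looked about 0.05 rad nose-up in the side view. The foot seen in the wrist view did not clearly show this, and the hook was level again before I set it down. At set-down I pressed it with about 12 N. The readings I took during the pull stayed within about 3 N, and I saw no contact between the arm or gripper and the crate.

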